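# Load the vial rack into the sample drawer

## Robot

A 6-joint arm with a two-finger parallel gripper is mounted at the origin on the work surface. World frame = base frame: x ahead of the robot, y to its left, z up, the work surface at z = 0. Lengths are in m, angles in rad, forces in N, time in s.
With the tool pointing down it reaches from about 0.275 to 0.825 m from the base axis. Payload 5.2 kg.
Tool frame: the origin (TCP) lies at the very end of the fingers, on their centre line; the grasp point (between the pads) lies 19 mm behind it; z points along the fingers, y is the line along which they close (so a half turn about z gives the same grasp; the last joint's range is limited). The gripper opens to 93 mm and grips with 3 to 60 N. Pads are 15 mm wide; open, the fingers measure 128 mm over their backs; the gripper's body (75 mm by 188 mm) begins 65 mm behind the grasp point.
Start: joints at [1.01, 0.259, 1.535, -0, 1.348, -0.203], TCP at [0.193, 0.515, 0.219] pointing down, gripper open.
Joint ranges: [-3.14, 3.14], [-0.91, 2.08], [0.19, 2.58], [-1.22, 4.36], [0.22, 2.71], [-3.12, 3.12]. Speed limits (rad/s): [2.57, 2.57, 3.14, 3.14, 3.14, 3.14].

## Interface

Orientations are given as a rotation vector (axis times angle).
In Python, from rig import observe, optics, r gives the robot as it stands.
- The arm moves only by the tool send_rows, never from a script. Its argument "steps" is a list of rows, each an object with "grip": the gripper command: -1 is fully open, 1 is shut, values between are in proportion; "slide": the shift along the tool's x, y, z in units of 60 mm (1.0 is 60 mm), a list of three; "rot": the turn, a rotation vector about the tool's x, y, z in units of 5 degrees (1.0 is 5 degrees), a list of three. A call has 1 to 5 rows; each row is the pose to reach, as a shift and turn from the pose commanded when the call began, along the tool's axes at that moment; what a row does not reach only later rows make up. A row lasts 1/8 s, in which the tool goes at most 62.5 mm and 10.7 degrees, less where a joint would pass 70% of its speed; a pose out of reach is approached as far as the arm can. A call with a gripper value outside its range is refused whole. The fingers move at their own pace and stop on an object; "squeeze" is the grip in N (left out, the last holds). Time passes only in rows, so rows that repeat a pose let the fingers close. It gives the time, the measured TCP pose, the force, the opening and the grip force at its end, in the units of the state.
- observe(): the state, without advancing time (a new reading comes with each control period).
- optics.get_image(name): name is "side" or "top" or "wrist"; returns the picture (420x560x3 uint8, blue, green, red); there is no depth.
- optics.camera_params(name): a dict with "vertical_fov" (degrees; the focal length in pixels is half the picture's height over the tangent of half this angle, whatever the lens; pixels are square), "cx", "cy" (the principal point, pixels), "world_from_camera" (4x4, takes a point from camera to world coordinates). Camera axes: x right, y up, looking along -z (the intrinsics and any distortion apply to the point x, -y, -z); pixel columns grow to the right and rows downward; lengths in m; the calibration is good to about 2 mm. A picture is of the moment at which its call begins: read the wrist's pose just before it. camera_params takes no time and is no camera call; for the wrist camera it gives the pose at the moment of the call.
- r.finish_job(): hands the job in; it is judged then, once.
The state is a dict: "time_s": time; "q": joint angles; "joint_vel": joint speeds; "joint_torque": joint torques, N m; "tcp_pos": TCP position; "ee_rot": TCP orientation; "ft_force": force on the tool from outside, world axes, zero at the start; "moment": the same for the moment, N m; "finger_gap": finger opening in m; "gripper_force": force on a finger pad.
Only numpy, scipy, OpenCV 4.12 (cv2) and the standard library are available. Lean on these libraries where they do the work, as an engineer would, in place of code of your own. Each camera call takes 0.05 s, during which the arm holds its last target. There are 200 camera calls.

## Task

Stand the bottle that blocks the wide middle drawer upright in the one empty bay of the bottle tray, then pull that drawer fully open and set the long vial rack (not the short one) upright and flat on the floor of the drawer's empty lane. Keep the bottle and the rack upright and set them down without dropping them; leave the drawer open, the narrow drawers shut, and everything else where it stands.

Things in the scene. Friction and masses are not known exactly. Their poses are not given: they have to be found in the camera images.
- module_front (a point): Point on the bench (height 0) below the centre of the front face of the sample module: a fixed low pale case 340 deep, 440 wide, 115 mm high with three drawers side by side, all opening along this point's -x (towards the robot). x points into the module, y left seen from the robot, z up. A box and a beaker, up to 61 mm high, stand fixed on its top, over 110 mm behind the front.
- drawer (a joint): How far the wide middle drawer (front 190 mm wide) is pulled out, m: 0 shut, 0.15 fully out at its stop; it starts shut or slightly ajar. It slides with about 1.5 N of friction plus light damping and stays where it is left. A partition splits it into two lanes: the right one (seen from the robot) holds fixed spare steel columns, the left one is empty.
- drawer_handle (a point): Centre of the wide drawer's handle: a level round aluminium bar, 10 mm thick and 100 mm long along this point's y, carried by two stubs at its ends, 48 mm in front of the drawer's face (43 mm free gap behind the bar), 83 mm above the bench and 32 mm below the module's top. Its -x is the way the drawer pulls. It moves with the drawer.
- lane (a point): Point on the floor of the wide drawer's empty left lane, midway between its walls, 88 mm behind the drawer's front face; moves with it. x to the drawer's back, y left, z up. Lane 81 mm wide; floor 22 mm above the bench, walls 71 mm and front panel 84 mm above that floor. With the drawer fully out, the lane is open from above from 67 mm in front of this point to 77 mm behind it.
- narrow_left (a joint): Opening of the narrow drawer on the left, m; to stay shut. Front 110 mm wide, 50 mm bar handle like the wide drawer's, centred 153 mm to the left of the module's middle.
- narrow_right (a joint): Opening of the narrow drawer on the right, m; to stay shut. As the left one, 153 mm to the right of the middle.
- bottle_mid (a point): Centre, half-way up, of the glass bottle that stands in front of the wide drawer, in its way: body 54 mm in diameter up to 72 mm, then a shoulder and a blue cap 37 mm in diameter; 110 mm high in all, 0.18 to 0.35 kg. z points to its cap.
- tray: Fixed low grey tray for bottles, on the bench to the left or the right: 84 (x) by 236 (y) by 22 mm high, origin at the centre of its underside, floor 4 mm thick, walls 4 mm. Two partitions make three bays in a row along its y, centred at y = -0.0773, 0 and 0.0773 m, each 76 by 73 mm inside. Two bays hold bottles; the third, with a thin cork coaster lying in it, is free.
- stock_a_mid (a point): Centre, half-way up, of one of the two bottles in the tray, of the same kind and size as the bottle to be moved; leave it.
- stock_b_mid (a point): Centre, half-way up, of the other bottle in the tray; leave it.
- rack_mid (a point): Centre, half-way up (38 mm), of the long vial rack: white plastic base 90 (x) by 46 (y) by 28 mm, ten vials with black caps fixed in two rows of five that rise to 36 mm, and along its middle an upright grip fin 12 mm thick (y), 50 mm long (x), whose top is 76 mm above the underside. 0.11 to 0.22 kg. It starts on the mat, next to the short rack. z points up.
- short_rack_mid (a point): Centre, half-way up (38 mm), of the short vial rack: the same but 54 mm long with six vials; leave it.
- mat: Fixed dark bench mat 250 (x) by 220 (y) by 3 mm, across from the tray; origin at the centre of its underside.
- jar: Small amber jar 36 mm in diameter, 45 mm high, on the mat; origin at the centre of its underside; leave it.
- column: Steel chromatography column lying on the bench nearer the robot, 120 mm long (x), 17 mm thick; origin at the centre of its underside; leave it.

How it is judged:
By the outcome, as a careful person would: the job done as asked, in the order asked, and still so for the second after the job is handed in, with the robot touching nothing.
It also fails if it takes over 72 s, if anything falls off the work surface, if the arm or the gripper's body presses on something with over 40 N, if the wrist force passes 120 N, or if a joint passes its speed limit or range.

## Working session

There is one attempt and no reset: what is moved stays moved. The work goes in short steps, Python scripts to look and compute and a tool call to move; the robot and the scene stay as the last step left them, time stands still between calls to the robot, and variables do not carry over. Pictures are saved under pics/ and viewed, at most 11 in all, crops included, and the job is handed in when it is done.

Besides the shell and the picture viewer there is one more tool, called after ">>>" in YAML: its name, and indented under it one key for each argument. send_rows: Moves the arm, as the interface text tells. Its arguments: {"type":"object","properties":{"steps":{"type":"array","items":{"type":"object","properties":{"grip":{"type":"number"},"slide":{"type":"array","items":{"type":"number"}},"rot":{"type":"array","items":{"type":"number"}}}}},"squeeze":{"type":"number"}},"required":["steps"]}

```bash
ls; mkdir -p pics; python3 - <<'E'
from rig import observe, optics, r
import cv2
s=observe(); print(s)
for n in("top","side"):
    cv2.imwrite(f"pics/{n}0.png",optics.get_image(n)); print(n,optics.camera_params(n))
E
```

```text
pics
{'time_s': 0.0, 'q': array([ 1.01019826e+00,  2.59349953e-01,  1.53605069e+00,  1.11657481e-05,
        1.34795926e+00, -2.02802828e-01]), 'joint_vel': array([ 6.67921481e-04, -6.09907246e-05, -9.55200289e-04,  7.50130731e-04,
       -2.95866829e-03, -2.03745878e-03]), 'joint_torque': array([-2.89781907e-03, -4.37302315e+01, -2.83999193e+01,  7.16539705e-02,
        4.14487906e-02, -1.50481219e-04]), 'tcp_pos': array([0.19231005, 0.51473056, 0.21782694]), 'ee_rot': array([-5.58915071e-01, -3.09079480e+00,  2.56929332e-03]), 'ft_force': array([-0.68230658,  0.012557  , -0.23254213]), 'moment': array([ 0.00937952, -0.02904067, -0.00328232]), 'gripper_force': 0.0, 'finger_gap': 0.09264116700965563}
top {'vertical_fov': 56.55622913189452, 'cx': 270.25563676539116, 'cy': 211.15802984108745, 'world_from_camera': array([[-0.00167955,  0.98717414, -0.15963832,  0.39010194],
       [-0.99998208, -0.00257536, -0.00540474, -0.00137882],
       [-0.00574654,  0.15962638,  0.98716078,  1.16393883],
       [ 0.        ,  0.        ,  0.        ,  1.        ]])}
side {'vertical_fov': 42.81143117798455, 'cx': 275.77646847270273, 'cy': 204.03415049897353, 'world_from_camera': array([[ 0.74633207,  0.47044332, -0.47082006, -0.01814831],
       [-0.66549328,  0.53846242, -0.51689159, -0.63659412],
       [ 0.01035071,  0.69910035,  0.71494864,  0.96601372],
       [ 0.        ,  0.        ,  0.        ,  1.        ]])}
```

View pics/top0.png

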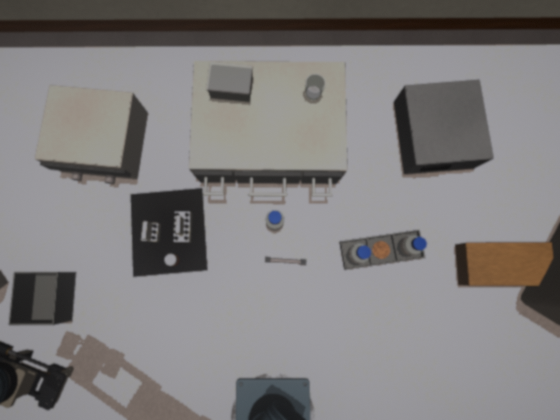

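View pics/side0.png

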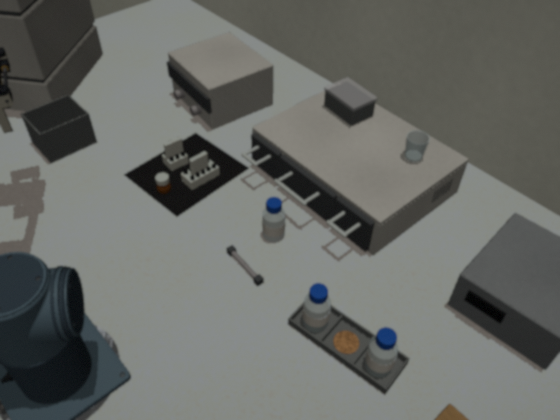

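Top view: bottle cap at (275,216), free bay with its cork at (381,250), long rack at (181,226), short rack at (149,232), wide handle at (268,192). The side view agrees. Next I'll take coarse positions from the two views.

```bash
cat > h.py <<'E'
import numpy as np, cv2
from scipy.spatial.transform import Rotation as R
from rig import observe, optics, r
def K(p): 
    f=210/np.tan(np.radians(p["vertical_fov"]/2)); return f
def ray(p,u,v):
    T=p["world_from_camera"]; f=K(p)
    d=T[:3,:3]@np.array([(u-p["cx"])/f,-(v-p["cy"])/f,-1]); return T[:3,3],d
def onz(p,u,v,z):
    o,d=ray(p,u,v); return o+d*(z-o[2])/d[2]
def proj(p,X):
    T=p["world_from_camera"]; c=T[:3,:3].T@(np.array(X)-T[:3,3]); f=K(p)
    return p["cx"]+f*c[0]/-c[2], p["cy"]-f*c[1]/-c[2]
def tri(a,b):
    (o,d),(q,e)=a,b; d=d/np.linalg.norm(d);e=e/np.linalg.norm(e)
    s=np.linalg.lstsq(np.c_[d,-e],q-o,rcond=None)[0]; A=o+s[0]*d;B=q+s[1]*e
    return (A+B)/2,np.linalg.norm(A-B)
def blobs(m,amin=15):
    n,l,s,c=cv2.connectedComponentsWithStats(m.astype(np.uint8))
    return [(s[i,4],c[i].round(1),s[i,:4]) for i in range(1,n) if s[i,4]>=amin]
def hsv(im): return cv2.cvtColor(im,cv2.COLOR_BGR2HSV)
def blue(im): h=hsv(im); return (h[...,0]>105)&(h[...,0]<130)&(h[...,1]>150)&(h[...,2]>60)
def cork(im): h=hsv(im); return (h[...,0]<20)&(h[...,1]>90)&(h[...,2]>80)
def to_tool(goal,Rg=None):
    """slide units & rot units from the measured pose to goal (world) """
    s=observe(); R0=R.from_rotvec(s["ee_rot"]); 
    sl=R0.inv().apply(np.array(goal)-s["tcp_pos"])/.06
    ro=np.zeros(3) if Rg is None else np.degrees((R0.inv()*Rg).as_rotvec())/5
    return sl.round(3),ro.round(3)
def down(yaw): # tool z down, tool y at world angle yaw
    y=np.array([np.cos(yaw),np.sin(yaw),0]);z=np.array([0,0,-1.]);return R.from_matrix(np.c_[np.cross(y,z),y,z])
E
python3 - <<'E'
from h import *
T=cv2.imread("pics/top0.png");S=cv2.imread("pics/side0.png")
pt,ps=optics.camera_params("top"),optics.camera_params("side")
bt,bs=blobs(blue(T)),blobs(blue(S))
for b in bt: print("top blue",b[0],b[1],onz(pt,*b[1],.105).round(4))
for b in bs: print("side blue",b[0],b[1],onz(ps,*b[1],.1).round(4))
for b in blobs(cork(T)): print("top cork",b[0],b[1],onz(pt,*b[1],.006).round(4))
for b in blobs(cork(S)): print("side cork",b[0],b[1],onz(ps,*b[1],.006).round(4))
for a in bt:
  for b in bs:
    X,e=tri(ray(pt,*a[1]),ray(ps,*b[1]))
    if e<.02: print(X.round(4),e.round(4))
# module front top edge, handle ends
for n,u,v,z in[("mod front L",191,171,.115),("mod front R",346,178,.115),("handle L",251,193,.083),("handle R",286,194,.083)]: print(n,onz(pt,u,v,z).round(4))
w=hsv(T); m=(w[...,2]>140); m2=np.zeros_like(m); m2[190:275,132:205]=m[190:275,132:205]
for b in blobs(m2,5): print("white",b,onz(pt,*b[1],.03).round(4))
s=observe(); p=optics.camera_params("wrist"); print(R.from_rotvec(s["ee_rot"]).as_matrix().round(3)); R0=R.from_rotvec(s["ee_rot"]); print("cam in tool",R0.inv().apply(p["world_from_camera"][:3,3]-s["tcp_pos"]), (R0.inv().as_matrix()@p["world_from_camera"][:3,:3]).round(3),p["vertical_fov"])
E
python3 -c "
import cv2
T=cv2.imread('pics/top0.png')
cv2.imwrite('pics/tc.png',cv2.resize(T[160:290,120:360],None,fx=3.3,fy=3.3,interpolation=cv2.INTER_CUBIC))"
```

```text
top blue 76 [274.4 217. ] [ 0.5451 -0.0069  0.105 ]
top blue 106 [418.8 243.2] [ 0.4725 -0.3974  0.105 ]
top blue 102 [363.4 251.8] [ 0.4496 -0.2468  0.105 ]
side blue 156 [273.4 204.4] [ 0.5473 -0.0078  0.1   ]
side blue 235 [318.2 292.7] [ 0.4536 -0.2452  0.1   ]
side blue 275 [386.2 337.5] [ 0.4773 -0.3968  0.1   ]
top cork 236 [380.8 249.5] [ 0.4618 -0.3213  0.006 ]
top cork 3476 [507.8 263.1] [ 0.4213 -0.6911  0.006 ]
side cork 463 [345.8 341.9] [ 0.4624 -0.3236  0.006 ]
side cork 254 [450.5 414.3] [ 0.4975 -0.5504  0.006 ]
[ 0.5465 -0.0074  0.1   ] 0.0017
[ 0.4732 -0.3979  0.1056] 0.002
[ 0.4502 -0.2472  0.1052] 0.0014
mod front L [0.673  0.2238 0.115 ]
mod front R [ 0.6518 -0.2046  0.115 ]
handle L [0.617  0.0589 0.083 ]
handle R [ 0.6139 -0.04    0.083 ]
white (np.int32(50), array([142.5, 190.5]), array([132, 190,  28,   3], dtype=int32)) [0.6367 0.3846 0.03  ]
white (np.int32(14), array([181.7, 213.8]), array([180, 212,   4,   5], dtype=int32)) [0.5663 0.2655 0.03  ]
white (np.int32(34), array([177.3, 224.3]), array([176, 217,   3,  15], dtype=int32)) [0.5352 0.2773 0.03  ]
white (np.int32(31), array([143.9, 230. ]), array([143, 223,   3,  15], dtype=int32)) [0.5186 0.3745 0.03  ]
white (np.int32(17), array([180.6, 238.6]), array([179, 237,   5,   4], dtype=int32)) [0.4932 0.2662 0.03  ]
white (np.int32(68), array([169.9, 259.1]), array([166, 255,   9,   9], dtype=int32)) [0.4339 0.295  0.03  ]
white (np.int32(67), array([191.4, 273.3]), array([171, 272,  34,   3], dtype=int32)) [0.3933 0.2316 0.03  ]
[[-0.937  0.35  -0.001]
 [ 0.35   0.937 -0.001]
 [ 0.    -0.002 -1.   ]]
cam in tool [ 0.07846873 -0.00060217 -0.16466114] [[ 0.     0.96   0.28 ]
 [ 1.    -0.001  0.   ]
 [ 0.     0.28  -0.96 ]] 71.31197564503893
```

View pics/tc.png

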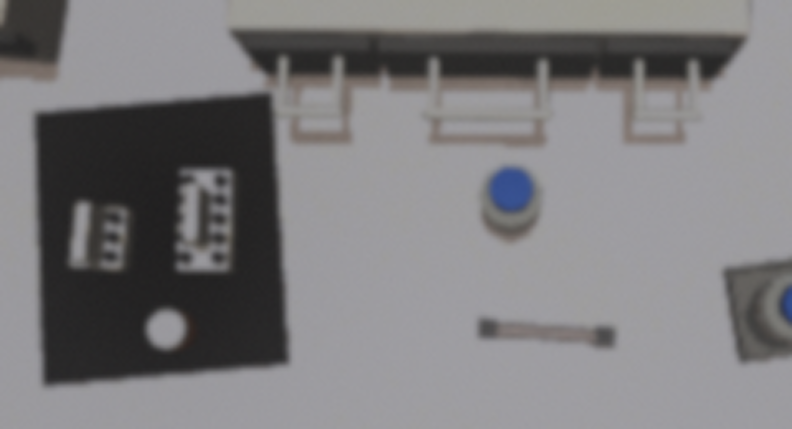

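The crop confirms the layout: wide handle bar between (425,113) and (548,113), long rack at (205,220) parallel to the short one at (98,236). The two views agree on the caps to about 2 mm, so I'll move over the bottle.

```bash
python3 - <<'E'
from h import *
print(to_tool((.546,-.007,.22),down(np.radians(87.2))))
E
```

```text
(array([-8.567, -6.081, -0.027]), array([-0.018, -0.006, -3.54 ]))
```

>>> send_rows:
  steps:
    - {"grip": -1,"slide": [-0.8,-0.57,0],"rot": [0,0,-0.5]}
    - {"grip": -1,"slide": [-1.6,-1.14,0],"rot": [0,0,-1]}
    - {"grip": -1,"slide": [-2.4,-1.7,0],"rot": [0,0,-1.5]}
    - {"grip": -1,"slide": [-3.2,-2.27,0],"rot": [0,0,-2]}
    - {"grip": -1,"slide": [-4.0,-2.84,0],"rot": [0,0,-2.5]}

```text
time_s: 0.72
tcp_pos: [0.3583, 0.2698, 0.2185]
ee_rot: [-0.216, -3.134, 0.0]
ft_force: [0.3, -0.6, 0.2]
finger_gap: 0.0929
gripper_force: 0.0
```

```bash
python3 - <<'E'
from h import *
print(to_tool((.546,-.007,.22),down(np.radians(87.2))))
E
```

```text
(array([-3.733, -4.14 , -0.026]), array([-0.   , -0.002, -1.02 ]))
```

>>> send_rows:
  steps:
    - {"grip": -1,"slide": [-0.6,-0.7,0],"rot": [0,0,-0.2]}
    - {"grip": -1,"slide": [-1.3,-1.45,0],"rot": [0,0,-0.4]}
    - {"grip": -1,"slide": [-2.0,-2.2,0],"rot": [0,0,-0.6]}
    - {"grip": -1,"slide": [-2.7,-3.0,0],"rot": [0,0,-0.8]}
    - {"grip": -1,"slide": [-3.3,-3.7,0],"rot": [0,0,-1.02]}

```text
time_s: 1.35
tcp_pos: [0.5236, 0.0221, 0.2183]
ee_rot: [-0.08, -3.14, -0.0]
ft_force: [-0.0, 0.5, 0.3]
finger_gap: 0.0935
gripper_force: 0.0
```

>>> send_rows:
  steps:
    - {"grip": -1,"slide": [-0.43,-0.44,0],"rot": [0,0,0]}
    - {"grip": -1,"slide": [-0.43,-0.44,0],"rot": [0,0,0]}

```text
time_s: 1.6
tcp_pos: [0.5484, -0.0059, 0.2177]
ee_rot: [-0.085, -3.139, 0.0]
ft_force: [-0.7, 0.2, 0.3]
finger_gap: 0.0926
gripper_force: 0.0
```

```bash
python3 - <<'E'
from h import *
print(to_tool((.546,-.007,.22),down(np.radians(87.2))))
p=optics.camera_params("wrist"); im=optics.get_image("wrist"); cv2.imwrite("pics/w1.png",im)
for b in blobs(blue(im),100): print(b,onz(p,*b[1],.105))
E
```

```text
(array([ 0.038, -0.021, -0.038]), array([-0.002, -0.011, -0.059]))
(np.int32(1006), array([ 12.3, 118.8]), array([ 0, 97, 29, 42], dtype=int32)) [ 0.45000303 -0.24772115  0.105     ]
(np.int32(990), array([283.6, 206.6]), array([266, 190,  36,  35], dtype=int32)) [ 0.5452487  -0.00722863  0.105     ]
```

View pics/w1.png

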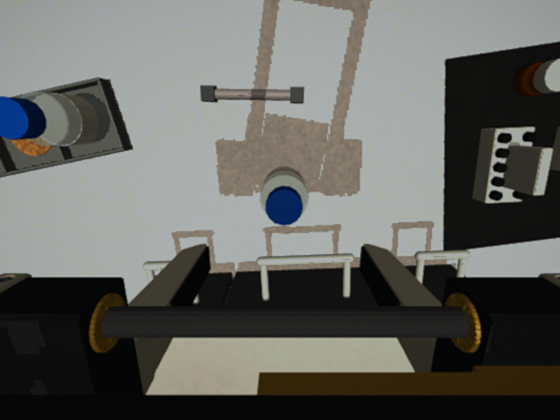

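Wrist view: cap at (283,206), free bay's cork at (30,145), handle bar from (262,261) to (350,258). The bottle is centred between the fingers, so I'll descend and grip it.

>>> send_rows:
  steps:
    - {"grip": -1,"slide": [0.04,-0.02,0.7]}
    - {"grip": -1,"slide": [0.04,-0.02,1.4]}
    - {"grip": -1,"slide": [0.04,-0.02,2.1]}
    - {"grip": -1,"slide": [0.04,-0.02,2.7]}
    - {"grip": -1,"slide": [0.04,-0.02,3.03]}

```text
$.steps[0]: bad value
```

>>> send_rows:
  steps:
    - {"grip": 0.2,"slide": [0,0,0]}
    - {"grip": 0.4,"slide": [0,0,0]}
    - {"grip": 1,"slide": [0,0,0]}
    - {"grip": 1,"slide": [0,0,0]}
    - {"grip": 1,"slide": [0,0,0]}
  squeeze: 20

```text
$.steps[0]: bad value
```

```bash
python3 - <<'E'
from h import *
s=observe(); print(s["tcp_pos"],s["finger_gap"],s["gripper_force"])
print(to_tool((.462,-.322,.16),down(np.radians(8.7))))
E
```

```text
[ 0.54723416 -0.00436567  0.21774229] 0.09276791592417323 0.0
(array([ 1.137, -5.362,  0.962]), array([-1.0000e-02, -2.2000e-02,  1.5655e+01]))
```

>>> send_rows:
  steps:
    - {"grip": -1,"slide": [0.03,0.03,0.7],"rot": [0,0,0]}
    - {"grip": -1,"slide": [0.03,0.03,1.4],"rot": [0,0,0]}
    - {"grip": -1,"slide": [0.03,0.03,2.1],"rot": [0,0,0]}
    - {"grip": -1,"slide": [0.03,0.03,2.7],"rot": [0,0,0]}
    - {"grip": -1,"slide": [0.03,0.03,3.03],"rot": [0,0,0]}

```text
time_s: 2.28
tcp_pos: [0.5433, 0.0002, 0.035]
ee_rot: [-0.077, -3.137, -0.001]
ft_force: [-0.8, 0.2, -0.9]
finger_gap: 0.0931
gripper_force: 0.0
```

```bash
python3 - <<'E'
from h import *
for i in range(3):
  s=observe(); print(s["tcp_pos"],s["ft_force"])
  optics.camera_params("wrist");
print(to_tool((.5457,-.0073,.036)))
E
```

```text
[5.43269232e-01 2.06158288e-04 3.49839879e-02] [-0.80523215  0.19144939 -0.86526575]
[5.43269232e-01 2.06158288e-04 3.49839879e-02] [-0.80523215  0.19144939 -0.86526575]
[5.43269232e-01 2.06158288e-04 3.49839879e-02] [-0.80523215  0.19144939 -0.86526575]
(array([-0.047, -0.123, -0.017]), array([0., 0., 0.]))
```

>>> send_rows:
  steps:
    - {"grip": -1,"slide": [-0.04,-0.09,0],"rot": [0,0,0]}
    - {"grip": 0.0,"slide": [-0.04,-0.09,0],"rot": [0,0,0]}
    - {"grip": 0.2,"slide": [-0.04,-0.09,0],"rot": [0,0,0]}
    - {"grip": 0.6,"slide": [-0.04,-0.09,0],"rot": [0,0,0]}
    - {"grip": 1,"slide": [-0.04,-0.09,0],"rot": [0,0,0]}
  squeeze: 20

```text
time_s: 2.9
tcp_pos: [0.548, -0.0072, 0.0373]
ee_rot: [0.079, 3.14, -0.0]
ft_force: [0.7, 0.4, 0.0]
finger_gap: 0.0574
gripper_force: 0.0
```

>>> send_rows:
  steps:
    - {"grip": 1,"slide": [0,0,0],"rot": [0,0,0]}
    - {"grip": 1,"slide": [0,0,0],"rot": [0,0,0]}
    - {"grip": 1,"slide": [0,0,0],"rot": [0,0,0]}
    - {"grip": 1,"slide": [0,0,0],"rot": [0,0,0]}

```text
time_s: 3.4
tcp_pos: [0.5479, -0.0071, 0.0372]
ee_rot: [0.08, 3.14, 0.0]
ft_force: [-1.5, 1.0, 5.6]
finger_gap: 0.0535
gripper_force: 20.0
```

>>> send_rows:
  steps:
    - {"grip": 1,"slide": [0,0,-0.3],"rot": [0,0,0]}
    - {"grip": 1,"slide": [0,0,-0.9],"rot": [0,0,0]}
    - {"grip": 1,"slide": [0,0,-1.6],"rot": [0,0,0]}
    - {"grip": 1,"slide": [0,0,-2.2],"rot": [0,0,0]}
    - {"grip": 1,"slide": [0,0,-2.5],"rot": [0,0,0]}

```text
time_s: 4.03
tcp_pos: [0.5483, -0.0074, 0.1884]
ee_rot: [0.079, 3.139, -0.001]
ft_force: [0.8, -0.2, -3.0]
finger_gap: 0.0534
gripper_force: 20.0
```

```bash
python3 - <<'E'
from h import *
s=observe(); print(s["tcp_pos"],s["finger_gap"],s["gripper_force"],s["q"])
print(to_tool((.462,-.322,.187),down(np.radians(8.7))))
E
```

```text
[ 0.54826718 -0.00737238  0.18840538] 0.05342236049239796 19.99966556788422 [-2.16805310e-01  2.76486452e-01  1.58704571e+00 -1.75450532e-04
  1.27607165e+00 -1.73694341e+00]
(array([ 1.171, -5.31 ,  0.024]), array([1.000e-02, 2.200e-02, 1.568e+01]))
```

>>> send_rows:
  steps:
    - {"grip": 1,"slide": [0.1,-0.4,0],"rot": [0,0,1.3]}
    - {"grip": 1,"slide": [0.25,-0.95,0],"rot": [0,0,2.9]}
    - {"grip": 1,"slide": [0.37,-1.5,0],"rot": [0,0,4.5]}
    - {"grip": 1,"slide": [0.49,-2.1,0],"rot": [0,0,6.1]}
    - {"grip": 1,"slide": [0.6,-2.7,0],"rot": [0,0,7.7]}

```text
time_s: 4.65
tcp_pos: [0.5028, -0.168, 0.186]
ee_rot: [-1.116, -2.935, -0.0]
ft_force: [0.1, -0.1, -1.7]
finger_gap: 0.0531
gripper_force: 20.0
```

```bash
python3 - <<'E'
from h import *
print(to_tool((.462,-.322,.187),down(np.radians(8.7))))
E
```

```text
(array([-1.198, -2.369, -0.018]), array([-0.01 , -0.014,  7.929]))
```

>>> send_rows:
  steps:
    - {"grip": 1,"slide": [-0.3,-0.6,0],"rot": [0,0,1.6]}
    - {"grip": 1,"slide": [-0.6,-1.2,0],"rot": [0,0,3.2]}
    - {"grip": 1,"slide": [-0.9,-1.8,0],"rot": [0,0,4.8]}
    - {"grip": 1,"slide": [-1.1,-2.2,0],"rot": [0,0,6.4]}
    - {"grip": 1,"slide": [-1.2,-2.37,0],"rot": [0,0,7.93]}

```text
time_s: 5.28
tcp_pos: [0.4625, -0.3229, 0.1857]
ee_rot: [-2.048, -2.38, 0.0]
ft_force: [0.1, 0.7, -1.7]
finger_gap: 0.0531
gripper_force: 20.0
```

>>> send_rows:
  steps:
    - {"grip": 1,"slide": [0,0,0],"rot": [0,0,0]}
    - {"grip": 1,"slide": [0,0,0],"rot": [0,0,0]}

```text
time_s: 5.52
tcp_pos: [0.4634, -0.3207, 0.1863]
ee_rot: [-2.037, -2.39, -0.001]
ft_force: [0.5, 0.9, -2.6]
finger_gap: 0.0532
gripper_force: 20.0
```

```bash
python3 - <<'E'
from h import *
s=observe();print(s["tcp_pos"],s["finger_gap"]);
print(to_tool((.462,-.322,.187),down(np.radians(8.7))))
pt,ps=optics.camera_params("top"),optics.camera_params("side")
T,S=optics.get_image("top"),optics.get_image("side"); cv2.imwrite("pics/s2.png",S);cv2.imwrite("pics/t2.png",T)
for n,I,p,f in(("t",T,pt,.105),("s",S,ps,.1)):
  for b in blobs(blue(I)): print(n,b[0],b[1],onz(p,*b[1],f).round(4))
p=optics.camera_params("wrist"); im=optics.get_image("wrist"); cv2.imwrite("pics/w2.png",im)
E
```

```text
[ 0.46339103 -0.32068016  0.18626293] 0.05316396933568202
(array([-0.018, -0.026, -0.012]), array([-0.007, -0.015,  0.081]))
t 69 [362.3 250.7] [ 0.4525 -0.2439  0.105 ]
s 237 [318.1 293.2] [ 0.4526 -0.2459  0.1   ]
s 295 [385.9 338.2] [ 0.4758 -0.3974  0.1   ]
```

View pics/w2.png

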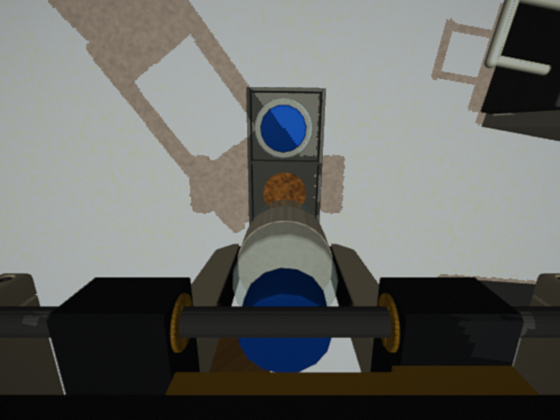

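Wrist view: the tray is aligned with the image (walls at columns 248 and 325), the partition is at row 160, and the held bottle is centred over the bay columns. I'll check the bay centre against the partition and outer edges.

```bash
python3 - <<'E'
from h import *
p=optics.camera_params("wrist")
e=onz(p,286,89,.022); q=onz(p,286,160,.022); l=onz(p,250,160,.022); rr=onz(p,321,160,.022)
print("end",e,"part",q,l,rr,np.linalg.norm(l-rr))
a=(e-q)/np.linalg.norm(e-q); print(np.degrees(np.arctan2(a[1],a[0])),np.linalg.norm(e-q))
mid=(l+rr)/2
print("bay c",mid-a*.0387, "from end", (l+rr)/2+a*((e-mid)@a)-a*.118)
print("cork bottom",onz(p,285,190,.006)); print("cap",onz(p,284,127,.11))
E
```

```text
end [ 0.44614169 -0.2070473   0.022     ] part [ 0.45786423 -0.27960096  0.022     ] [ 0.41822527 -0.28595286  0.022     ] [ 0.49639915 -0.27342597  0.022     ] 0.0791711935399378
99.17799818549662 0.07349456899781923
bay c [ 0.46348494 -0.31789396  0.022     ] from end [ 0.46441103 -0.32362578  0.022     ]
cork bottom [ 0.4627285  -0.31682733  0.006     ]
cap [ 0.45025717 -0.2447922   0.11      ]
```

>>> send_rows:
  steps:
    - {"grip": 1,"slide": [0,-0.01,0.5],"rot": [0,0,0]}
    - {"grip": 1,"slide": [0,-0.01,1.1],"rot": [0,0,0]}
    - {"grip": 1,"slide": [0,-0.01,1.6],"rot": [0,0,0]}
    - {"grip": 1,"slide": [0,-0.01,2.0],"rot": [0,0,0]}
    - {"grip": 1,"slide": [0,-0.01,2.25],"rot": [0,0,0]}

```text
time_s: 6.3
tcp_pos: [0.4628, -0.3206, 0.0507]
ee_rot: [-2.039, -2.388, -0.0]
ft_force: [0.9, 0.0, -2.8]
finger_gap: 0.053
gripper_force: 20.0
```

>>> send_rows:
  steps:
    - {"grip": 1,"slide": [0,0,0.03],"rot": [0,0,0]}
    - {"grip": 1,"slide": [0,0,0.06],"rot": [0,0,0]}
    - {"grip": 1,"slide": [0,0,0.06],"rot": [0,0,0]}

```text
time_s: 6.68
tcp_pos: [0.4635, -0.322, 0.0491]
ee_rot: [2.04, 2.387, -0.0]
ft_force: [0.1, -0.3, -2.2]
finger_gap: 0.0531
gripper_force: 20.0
```

>>> send_rows:
  steps:
    - {"grip": 1,"slide": [0,0,0.025],"rot": [0,0,0]}
    - {"grip": 1,"slide": [0,0,0.05],"rot": [0,0,0]}
    - {"grip": 1,"slide": [0,0,0.05],"rot": [0,0,0]}

```text
time_s: 7.05
tcp_pos: [0.4629, -0.3214, 0.0452]
ee_rot: [-2.041, -2.388, -0.0]
ft_force: [0.6, -0.8, -2.2]
finger_gap: 0.0536
gripper_force: 20.0
```

>>> send_rows:
  steps:
    - {"grip": 1,"slide": [0,0,0.02],"rot": [0,0,0]}
    - {"grip": 1,"slide": [0,0,0.02],"rot": [0,0,0]}
    - {"grip": 1,"slide": [0,0,0.02],"rot": [0,0,0]}

```text
time_s: 7.42
tcp_pos: [0.463, -0.3215, 0.044]
ee_rot: [-2.041, -2.388, 0.0]
ft_force: [0.5, 0.3, -1.5]
finger_gap: 0.0532
gripper_force: 20.0
```

>>> send_rows:
  steps:
    - {"grip": 1,"slide": [0,0,0.02],"rot": [0,0,0]}
    - {"grip": 1,"slide": [0,0,0.02],"rot": [0,0,0]}
    - {"grip": 1,"slide": [0,0,0.02],"rot": [0,0,0]}

```text
time_s: 7.8
tcp_pos: [0.463, -0.3215, 0.0428]
ee_rot: [-2.041, -2.388, -0.0]
ft_force: [0.3, 0.5, -2.3]
finger_gap: 0.0533
gripper_force: 20.0
```

>>> send_rows:
  steps:
    - {"grip": 1,"slide": [0,0,0.015],"rot": [0,0,0]}
    - {"grip": 1,"slide": [0,0,0.015],"rot": [0,0,0]}
    - {"grip": 1,"slide": [0,0,0.015],"rot": [0,0,0]}

```text
time_s: 8.18
tcp_pos: [0.463, -0.3215, 0.0419]
ee_rot: [-2.041, -2.388, -0.0]
ft_force: [-1.0, -0.7, -2.2]
finger_gap: 0.0533
gripper_force: 20.0
```

>>> send_rows:
  steps:
    - {"grip": 1,"slide": [0,0,0.015],"rot": [0,0,0]}
    - {"grip": 1,"slide": [0,0,0.015],"rot": [0,0,0]}
    - {"grip": 1,"slide": [0,0,0.015],"rot": [0,0,0]}

```text
time_s: 8.55
tcp_pos: [0.4631, -0.3216, 0.0412]
ee_rot: [2.041, 2.388, -0.0]
ft_force: [0.2, -0.4, -0.5]
finger_gap: 0.0532
gripper_force: 20.0
```

>>> send_rows:
  steps:
    - {"grip": 1,"slide": [0,0,0.015],"rot": [0,0,0]}
    - {"grip": 1,"slide": [0,0,0.015],"rot": [0,0,0]}
    - {"grip": 1,"slide": [0,0,0.015],"rot": [0,0,0]}

```text
time_s: 8.93
tcp_pos: [0.4631, -0.3216, 0.0412]
ee_rot: [2.041, 2.388, -0.0]
ft_force: [-1.5, 2.0, 7.8]
finger_gap: 0.0533
gripper_force: 20.0
```

Contact reached, so I'll release and rise.

>>> send_rows:
  steps:
    - {"grip": -0.3,"slide": [0,0,-0.01],"rot": [0,0,0]}
    - {"grip": -0.6,"slide": [0,0,-0.01],"rot": [0,0,0]}
    - {"grip": -1,"slide": [0,0,-0.01],"rot": [0,0,0]}
    - {"grip": -1,"slide": [0,0,-0.01],"rot": [0,0,0]}
    - {"grip": -1,"slide": [0,0,-0.01],"rot": [0,0,0]}

```text
time_s: 9.55
tcp_pos: [0.463, -0.3215, 0.0406]
ee_rot: [-2.041, -2.388, -0.0]
ft_force: [1.7, -1.0, -0.8]
finger_gap: 0.0917
gripper_force: 0.0
```

>>> send_rows:
  steps:
    - {"grip": -1,"slide": [0,0,-0.5],"rot": [0,0,0]}
    - {"grip": -1,"slide": [0,0,-1.2],"rot": [0,0,0]}
    - {"grip": -1,"slide": [0,0,-1.9],"rot": [0,0,0]}
    - {"grip": -1,"slide": [0,0,-2.5],"rot": [0,0,0]}
    - {"grip": -1,"slide": [0,0,-2.5],"rot": [0,0,0]}

```text
time_s: 10.18
tcp_pos: [0.4644, -0.3229, 0.1941]
ee_rot: [2.037, 2.383, -0.001]
ft_force: [0.9, 0.2, 0.7]
finger_gap: 0.093
gripper_force: 0.0
```

```bash
python3 - <<'E'
from h import *
pt,ps=optics.camera_params("top"),optics.camera_params("side")
S=optics.get_image("side")
for b in blobs(blue(S)): print(b[0],b[1],onz(ps,*b[1],.1).round(4))
p=optics.camera_params("wrist"); im=optics.get_image("wrist"); cv2.imwrite("pics/w3.png",im)
for b in blobs(blue(im)): print("w",b[0],b[1],onz(p,*b[1],.11).round(4))
# handle from earlier pictures
T=cv2.imread("pics/top0.png");w1=cv2.imread("pics/w1.png")
s=observe();print(s["tcp_pos"],s["finger_gap"])
print(to_tool((.6155,.0105,.20),down(np.radians(-2.6))))
E
```

```text
237 [318.1 293.2] [ 0.4526 -0.2459  0.1   ]
244 [351.  314.8] [ 0.4646 -0.3216  0.1   ]
295 [385.9 338.2] [ 0.4758 -0.3974  0.1   ]
w 1579 [283.1 125.8] [ 0.4495 -0.2456  0.11  ]
w 1237 [284.1 215.7] [ 0.4621 -0.3205  0.11  ]
w 928 [282.4 292.2] [ 0.4724 -0.3963  0.11  ]
[ 0.46278657 -0.32133579  0.19044812] 0.09315253561526732
(array([ 5.067,  3.374, -0.159]), array([-1.00e-03, -1.00e-03,  2.31e+00]))
```

>>> send_rows:
  steps:
    - {"grip": -1,"slide": [0.8,0.5,-0.15],"rot": [0,0,0.4]}
    - {"grip": -1,"slide": [1.6,1.05,-0.15],"rot": [0,0,0.8]}
    - {"grip": -1,"slide": [2.4,1.6,-0.15],"rot": [0,0,1.2]}
    - {"grip": -1,"slide": [3.2,2.1,-0.15],"rot": [0,0,1.6]}
    - {"grip": -1,"slide": [4.0,2.65,-0.15],"rot": [0,0,2]}

```text
time_s: 10.9
tcp_pos: [0.5822, -0.0577, 0.1976]
ee_rot: [-2.241, -2.197, 0.003]
ft_force: [0.1, -1.1, 0.0]
finger_gap: 0.093
gripper_force: 0.0
```

>>> send_rows:
  steps:
    - {"grip": 0.355,"slide": [0.6,0.35,0],"rot": [0,0,0.2]}
    - {"grip": 0.355,"slide": [1.06,0.6,0],"rot": [0,0,0.3]}
    - {"grip": 0.355,"slide": [1.06,0.6,0],"rot": [0,0,0.3]}
    - {"grip": 0.355,"slide": [1.06,0.6,0],"rot": [0,0,0.3]}

```text
time_s: 11.4
tcp_pos: [0.6189, 0.0028, 0.1982]
ee_rot: [-2.269, -2.17, 0.003]
ft_force: [-0.6, -0.1, 0.1]
finger_gap: 0.0572
gripper_force: 0.0
```

```bash
python3 - <<'E'
from h import *
s=observe();print(s["tcp_pos"],s["finger_gap"])
p=optics.camera_params("wrist"); im=optics.get_image("wrist"); cv2.imwrite("pics/w4.png",im)
np.save("w4.npy",p["world_from_camera"])
print(to_tool((.6155,.0105,.20),down(np.radians(-2.6))))
print(proj(p,(.6155,.0105,.083)))
E
```

```text
[0.61885667 0.00278191 0.19821969] 0.05720617701203181
(array([ 0.133, -0.064, -0.022]), array([-0.025,  0.003,  0.003]))
(np.float64(281.94671247047177), np.float64(200.04858063059947))
```

View pics/w4.png

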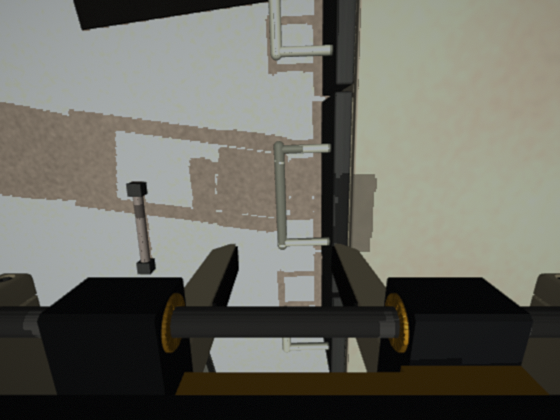

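Wrist view: wide bar from (279,147) to (283,245), centred at (281,196). My estimate projects to (282,200), so it holds up.

```bash
python3 - <<'E'
from h import *
p=optics.camera_params("wrist")
a,b=onz(p,279,147,.083),onz(p,283,245,.083); d=a-b
print(a,b,np.linalg.norm(d),np.degrees(np.arctan2(d[1],d[0]))-90); c=(a+b)/2; print(c)
for u,v in((357,10),(351,270)): print(onz(p,u,v,.115))
print(to_tool((c[0],c[1],.064),down(np.radians(-2.8))))
E
```

```text
[0.61533881 0.06122299 0.083     ] [ 0.61450949 -0.03783159  0.083     ] 0.0990580479075864 -0.4796861199439917
[0.61492415 0.0116957  0.083     ]
[0.67834128 0.15926391 0.115     ]
[ 0.67792604 -0.05243217  0.115     ]
(array([ 0.153, -0.069,  2.244]), array([-0.025,  0.003,  0.043]))
```

>>> send_rows:
  steps:
    - {"grip": 0.355,"slide": [0.15,-0.07,0.3],"rot": [0,0,-0.4]}
    - {"grip": 0.355,"slide": [0.15,-0.07,0.7],"rot": [0,0,-0.4]}
    - {"grip": 0.355,"slide": [0.15,-0.07,0.9],"rot": [0,0,-0.4]}
    - {"grip": 0.355,"slide": [0.15,-0.07,0.9],"rot": [0,0,-0.4]}

```text
time_s: 11.95
tcp_pos: [0.6152, 0.0116, 0.1449]
ee_rot: [-2.232, -2.208, 0.002]
ft_force: [0.3, -0.2, -0.5]
finger_gap: 0.0298
gripper_force: 0.0
```

```bash
python3 - <<'E'
from h import *
s=observe();print(s["tcp_pos"],s["finger_gap"])
print(to_tool((.615,.0115,.064),down(np.radians(-.5))))
E
```

```text
[0.61524807 0.0115647  0.14488977] 0.02981913662535165
(array([-1.000e-03, -1.000e-03,  1.348e+00]), array([-0.025, -0.002, -0.024]))
```

>>> send_rows:
  steps:
    - {"grip": 0.355,"slide": [0,0,0.4],"rot": [0,0,0]}
    - {"grip": 0.355,"slide": [0,0,0.8],"rot": [0,0,0]}
    - {"grip": 0.355,"slide": [0,0,1.15],"rot": [0,0,0]}
    - {"grip": 0.355,"slide": [0,0,1.35],"rot": [0,0,0]}
    - {"grip": 0.355,"slide": [0,0,1.35],"rot": [0,0,0]}

```text
time_s: 12.58
tcp_pos: [0.616, 0.0122, 0.0646]
ee_rot: [-2.232, -2.21, 0.001]
ft_force: [1.1, 0.1, 0.1]
finger_gap: 0.0302
gripper_force: 0.0
```

>>> send_rows:
  steps:
    - {"grip": 0.6,"slide": [0,0,0],"rot": [0,0,0]}
    - {"grip": 0.75,"slide": [0,0,0],"rot": [0,0,0]}
    - {"grip": 1,"slide": [0,0,0],"rot": [0,0,0]}
    - {"grip": 1,"slide": [0,0,0],"rot": [0,0,0]}
    - {"grip": 1,"slide": [0,0,0],"rot": [0,0,0]}
  squeeze: 10

```text
time_s: 13.2
tcp_pos: [0.6155, 0.0124, 0.0655]
ee_rot: [-2.232, -2.211, 0.001]
ft_force: [-3.9, -0.1, 5.8]
finger_gap: 0.0097
gripper_force: 10.0
```

>>> send_rows:
  steps:
    - {"grip": 1,"slide": [0,-0.15,0],"rot": [0,0,0]}
    - {"grip": 1,"slide": [0,-0.4,0],"rot": [0,0,0]}
    - {"grip": 1,"slide": [0,-0.65,0],"rot": [0,0,0]}
    - {"grip": 1,"slide": [0,-0.9,0],"rot": [0,0,0]}
    - {"grip": 1,"slide": [0,-1.2,0],"rot": [0,0,0]}

```text
time_s: 13.82
tcp_pos: [0.5449, 0.0132, 0.0655]
ee_rot: [2.23, 2.209, 0.004]
ft_force: [2.3, 0.9, 1.4]
finger_gap: 0.0095
gripper_force: 10.0
```

>>> send_rows:
  steps:
    - {"grip": 1,"slide": [0,-0.3,0],"rot": [0,0,0]}
    - {"grip": 1,"slide": [0,-0.6,0],"rot": [0,0,0]}
    - {"grip": 1,"slide": [0,-0.85,0],"rot": [0,0,0]}
    - {"grip": 1,"slide": [0,-1.05,0],"rot": [0,0,0]}
    - {"grip": 1,"slide": [0,-1.15,0],"rot": [0,0,0]}

```text
time_s: 14.45
tcp_pos: [0.475, 0.0141, 0.0654]
ee_rot: [2.232, 2.21, 0.003]
ft_force: [0.9, 3.0, 5.9]
finger_gap: 0.0098
gripper_force: 10.0
```

>>> send_rows:
  steps:
    - {"grip": 1,"slide": [0,-0.05,0],"rot": [0,0,0]}
    - {"grip": 1,"slide": [0,-0.1,0],"rot": [0,0,0]}
    - {"grip": 1,"slide": [0,-0.15,0],"rot": [0,0,0]}
    - {"grip": 1,"slide": [0,-0.15,0],"rot": [0,0,0]}

```text
time_s: 14.95
tcp_pos: [0.4662, 0.0142, 0.0654]
ee_rot: [2.232, 2.21, 0.002]
ft_force: [-0.3, 4.5, 6.8]
finger_gap: 0.01
gripper_force: 10.0
```

>>> send_rows:
  steps:
    - {"grip": 1,"slide": [0,-0.05,0],"rot": [0,0,0]}
    - {"grip": 1,"slide": [0,-0.08,0],"rot": [0,0,0]}
    - {"grip": 1,"slide": [0,-0.08,0],"rot": [0,0,0]}

```text
time_s: 15.32
tcp_pos: [0.4655, 0.0142, 0.0655]
ee_rot: [2.229, 2.205, 0.011]
ft_force: [11.9, 5.9, -5.4]
finger_gap: 0.0094
gripper_force: 10.0
```

At the stop (+11.9 N). I'll relax, release and rise.

>>> send_rows:
  steps:
    - {"grip": 0.7,"slide": [0,0.08,0],"rot": [0,0,0]}
    - {"grip": 0.355,"slide": [0,0.08,0],"rot": [0,0,0]}
    - {"grip": 0.355,"slide": [0,0.08,0],"rot": [0,0,0]}
    - {"grip": 0.355,"slide": [0,0.08,0],"rot": [0,0,0]}

```text
time_s: 15.82
tcp_pos: [0.4656, 0.0138, 0.0646]
ee_rot: [-2.232, -2.21, 0.001]
ft_force: [0.6, 0.6, 0.5]
finger_gap: 0.0295
gripper_force: 0.0
```

>>> send_rows:
  steps:
    - {"grip": 0.355,"slide": [0,0,-0.5],"rot": [0,0,0]}
    - {"grip": 0.355,"slide": [0,0,-1.2],"rot": [0,0,0]}
    - {"grip": 0.355,"slide": [0,0,-1.9],"rot": [0,0,0]}
    - {"grip": 0.355,"slide": [0,0,-2.6],"rot": [0,0,0]}
    - {"grip": 0.355,"slide": [0,0,-2.6],"rot": [0,0,0]}

```text
time_s: 16.45
tcp_pos: [0.4679, 0.0134, 0.224]
ee_rot: [2.228, 2.207, 0.006]
ft_force: [-0.8, 0.7, -0.7]
finger_gap: 0.0302
gripper_force: 0.0
```

```bash
python3 - <<'E'
from h import *
s=observe();print(s["tcp_pos"],s["finger_gap"],s["q"])
ps=optics.camera_params("side"); S=optics.get_image("side"); cv2.imwrite("pics/s5.png",S)
pt=optics.camera_params("top")
# fin tops (white) coarse: rack centre from white end strips
print(to_tool((.530,.27,.22),down(np.radians(90))))
E
```

```text
[0.4679351  0.01343611 0.2240355 ] 0.030169967702546343 [-2.10181123e-01  1.01229737e-01  1.71650844e+00 -8.72586771e-05
  1.31686427e+00 -2.00633353e-01]
(array([4.283, 1.014, 0.032]), array([  0.021,   0.035, -18.11 ]))
```

View pics/s5.png

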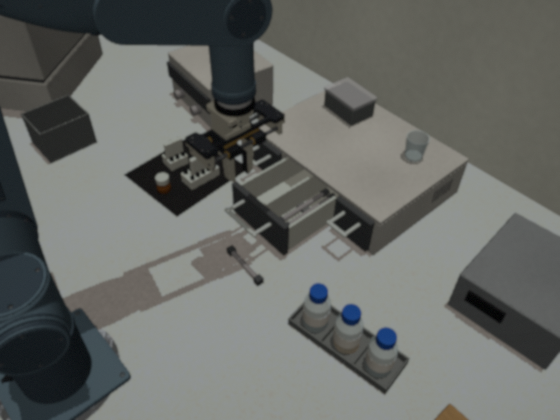

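Side view: the wide drawer is fully out with its left lane empty, the narrow drawers are shut, and three bottles stand in the tray. On to the long rack.

>>> send_rows:
  steps:
    - {"grip": 0.14,"slide": [0.4,0.1,0],"rot": [0,0,-1.7]}
    - {"grip": 0.14,"slide": [0.9,0.2,0],"rot": [0,0,-3.5]}
    - {"grip": 0.14,"slide": [1.4,0.3,0],"rot": [0,0,-5.3]}
    - {"grip": 0.14,"slide": [1.9,0.4,0],"rot": [0,0,-7.1]}
    - {"grip": 0.14,"slide": [2.4,0.5,0],"rot": [0,0,-8.9]}

```text
time_s: 17.12
tcp_pos: [0.4964, 0.1583, 0.2187]
ee_rot: [-1.22, -2.892, 0.003]
ft_force: [-0.1, -0.5, 0.4]
finger_gap: 0.0399
gripper_force: 0.0
```

```bash
python3 - <<'E'
from h import *
print(to_tool((.530,.27,.22),down(np.radians(90))))
E
```

```text
(array([ 0.943,  1.7  , -0.025]), array([-0.022, -0.037, -9.152]))
```

>>> send_rows:
  steps:
    - {"grip": 0.14,"slide": [0.2,0.4,0],"rot": [0,0,-1.8]}
    - {"grip": 0.14,"slide": [0.4,0.8,0],"rot": [0,0,-3.6]}
    - {"grip": 0.14,"slide": [0.6,1.15,0],"rot": [0,0,-5.4]}
    - {"grip": 0.14,"slide": [0.8,1.5,0],"rot": [0,0,-7.3]}
    - {"grip": 0.14,"slide": [0.94,1.7,0],"rot": [0,0,-9.15]}

```text
time_s: 17.75
tcp_pos: [0.5309, 0.2696, 0.2183]
ee_rot: [0.001, -3.138, 0.002]
ft_force: [0.5, -0.3, 0.5]
finger_gap: 0.0397
gripper_force: 0.0
```

>>> send_rows:
  steps:
    - {"grip": 0.14,"slide": [0,0,0],"rot": [0,0,0]}
    - {"grip": 0.14,"slide": [0,0,0],"rot": [0,0,0]}

```text
time_s: 18.0
tcp_pos: [0.531, 0.2683, 0.2195]
ee_rot: [-0.013, -3.139, 0.002]
ft_force: [0.7, 0.5, -0.2]
finger_gap: 0.0396
gripper_force: 0.0
```

```bash
python3 - <<'E'
from h import *
s=observe();print(s["tcp_pos"],s["finger_gap"])
p=optics.camera_params("wrist"); im=optics.get_image("wrist"); cv2.imwrite("pics/w6.png",im)
print(to_tool((.530,.27,.22),down(np.radians(90))))
E
```

```text
[0.53104845 0.2682924  0.21950609] 0.03962586484298611
(array([ 0.021,  0.03 , -0.001]), array([-0.008, -0.017, -0.094]))
```

View pics/w6.png

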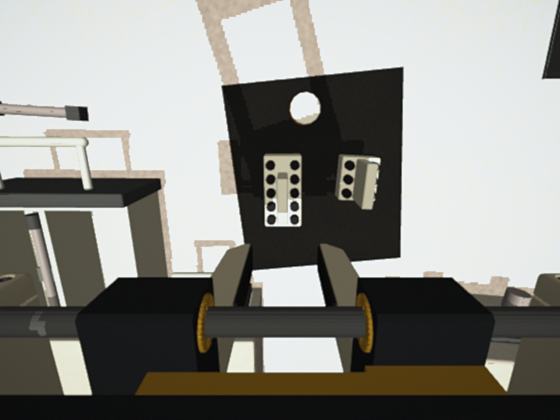

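Wrist view: long rack base corners at (264,154), (301,153), (302,227), (265,227), fin top around (283,192); short rack at (358,180), clear of the fingers.

```bash
python3 - <<'E'
from h import *
p=optics.camera_params("wrist")
P=[onz(p,u,v,.031) for u,v in((264,154),(301,153),(302,227),(265,227))]
c=sum(P)/4; d=(P[2]+P[3]-P[0]-P[1])/2; print(c,np.linalg.norm(d),np.degrees(np.arctan2(d[1],d[0])))
F=[onz(p,u,v,.079) for u,v in((283,173),(283,212))]; print(F, (F[0]+F[1])/2)
im=cv2.imread("pics/w6.png"); h=hsv(im); m=np.zeros(im.shape[:2],bool); m[140:235,255:310]=(h[140:235,255:310,2]>110)
b=blobs(cv2.morphologyEx(m.astype(np.uint8),cv2.MORPH_CLOSE,np.ones((9,9))),500)
print(b); cs=cv2.findContours(cv2.morphologyEx(m.astype(np.uint8),cv2.MORPH_CLOSE,np.ones((9,9))),0,1)[0]
print(cv2.minAreaRect(max(cs,key=cv2.contourArea)))
print(to_tool((c[0],c[1],.045)))
E
```

```text
[0.52961635 0.26557147 0.031     ] 0.09245656709882795 0.23933274970035512
[array([0.49935558, 0.26615023, 0.079     ]), array([0.54189904, 0.26575564, 0.079     ])] [0.52062731 0.26595293 0.079     ]
[(np.int32(2677), array([282.3, 190.6]), array([264, 155,  38,  72], dtype=int32))]
((282.5, 190.5), (71.0, 37.0), 90.0)
(array([ 0.022, -0.042,  2.916]), array([0., 0., 0.]))
```

>>> send_rows:
  steps:
    - {"grip": 0.14,"slide": [0.02,-0.04,0.8],"rot": [0,0,0]}
    - {"grip": 0.14,"slide": [0.02,-0.04,1.6],"rot": [0,0,0]}
    - {"grip": 0.14,"slide": [0.02,-0.04,2.3],"rot": [0,0,0]}
    - {"grip": 0.14,"slide": [0.02,-0.04,2.75],"rot": [0,0,0]}
    - {"grip": 0.14,"slide": [0.02,-0.04,2.9],"rot": [0,0,0]}

```text
time_s: 18.68
tcp_pos: [0.5292, 0.2654, 0.045]
ee_rot: [-0.012, -3.138, 0.002]
ft_force: [0.4, -0.1, 0.1]
finger_gap: 0.0398
gripper_force: 0.0
```

>>> send_rows:
  steps:
    - {"grip": 0.4,"slide": [0,0,0],"rot": [0,0,0]}
    - {"grip": 0.6,"slide": [0,0,0],"rot": [0,0,0]}
    - {"grip": 0.75,"slide": [0,0,0],"rot": [0,0,0]}
    - {"grip": 1,"slide": [0,0,0],"rot": [0,0,0]}
    - {"grip": 1,"slide": [0,0,0],"rot": [0,0,0]}
  squeeze: 20

```text
time_s: 19.3
tcp_pos: [0.531, 0.2667, 0.0476]
ee_rot: [0.008, 3.14, 0.0]
ft_force: [-1.2, 0.2, 4.7]
finger_gap: 0.0123
gripper_force: 20.0
```

>>> send_rows:
  steps:
    - {"grip": 1,"slide": [0,0,0],"rot": [0,0,0]}
    - {"grip": 1,"slide": [0,0,0],"rot": [0,0,0]}

```text
time_s: 19.55
tcp_pos: [0.531, 0.2667, 0.0475]
ee_rot: [0.008, 3.14, 0.0]
ft_force: [-1.3, -1.7, 5.2]
finger_gap: 0.0125
gripper_force: 20.0
```

>>> send_rows:
  steps:
    - {"grip": 1,"slide": [0,0,-0.3],"rot": [0,0,0]}
    - {"grip": 1,"slide": [0,0,-0.9],"rot": [0,0,0]}
    - {"grip": 1,"slide": [0,0,-1.6],"rot": [0,0,0]}
    - {"grip": 1,"slide": [0,0,-2.2],"rot": [0,0,0]}
    - {"grip": 1,"slide": [0,0,-2.6],"rot": [0,0,0]}

```text
time_s: 20.18
tcp_pos: [0.5308, 0.2667, 0.2043]
ee_rot: [0.008, 3.14, 0.001]
ft_force: [-0.2, -0.7, -1.1]
finger_gap: 0.0119
gripper_force: 20.0
```

>>> send_rows:
  steps:
    - {"grip": 1,"slide": [0.2,-0.6,0],"rot": [0,0,0]}
    - {"grip": 1,"slide": [0.4,-1.3,0],"rot": [0,0,0]}
    - {"grip": 1,"slide": [0.5,-2.0,0],"rot": [0,0,0]}
    - {"grip": 1,"slide": [0.5,-2.5,0],"rot": [0,0,0]}
    - {"grip": 1,"slide": [0.5,-2.5,0],"rot": [0,0,0]}

```text
time_s: 20.8
tcp_pos: [0.4995, 0.1151, 0.2024]
ee_rot: [-0.013, -3.141, 0.0]
ft_force: [0.9, 0.1, -0.1]
finger_gap: 0.0118
gripper_force: 20.0
```

```bash
python3 - <<'E'
from h import *
s=observe();print(s["tcp_pos"],s["finger_gap"])
p=optics.camera_params("wrist"); im=optics.get_image("wrist"); cv2.imwrite("pics/w7.png",im)
print(proj(p,(.6015,.057,.022)),proj(p,(.4655,.0142,.083)))
E
```

```text
[0.49945318 0.11511778 0.20241885] 0.011759418628594129
(np.float64(241.10833310969622), np.float64(270.9578450850806)) (np.float64(181.4252025102473), np.float64(174.92311581585022))
```

View pics/w7.png

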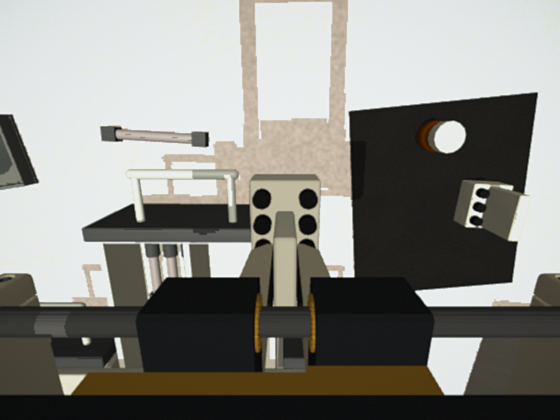

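Wrist view: bar from (128,174) to (238,173), as predicted; the rack is held level and hides the lane. I'll locate the lane walls from the edges visible here and in the earlier picture.

```bash
python3 - <<'E'
from h import *
p=optics.camera_params("wrist")
g=cv2.cvtColor(cv2.imread("pics/w7.png"),cv2.COLOR_BGR2GRAY).astype(int)
def edges(g,row,a,b):
    l=g[row-1:row+2].mean(0); e=np.diff(l); return [(i,int(e[i])) for i in range(a,b) if abs(e[i])>8]
for row in(250,262): print(row,[(i,v,onz(p,i+.5,row,.093)[1].round(4)) for i,v in edges(g,row,85,260)])
print("front panel ends y at .106 row 225:",onz(p,84,232,.106)[:2],"x at row 241",onz(p,150,241,.106),"row 206",onz(p,150,206,.106))
# w6: camera pose rebuilt from tcp pose
R0=R.from_rotvec([-0.013,-3.139,.002]); s=observe();Rn=R.from_rotvec(s["ee_rot"])
M=np.linalg.inv(np.block([[Rn.as_matrix(),s["tcp_pos"][:,None]],[np.zeros((1,3)),1]]))@p["world_from_camera"]
q=dict(p); q["world_from_camera"]=np.block([[R0.as_matrix(),np.array([[.531],[.2683],[.2195]])],[np.zeros((1,3)),1]])@M
g6=cv2.cvtColor(cv2.imread("pics/w6.png"),cv2.COLOR_BGR2GRAY).astype(int)
for row in(225,250): print("w6",row,[(i,v,onz(q,i+.5,row,.093)[1].round(4)) for i,v in edges(g6,row,0,180)])
E
```

```text
250 [(102, -17, np.float64(-0.0691)), (103, -84, np.float64(-0.0681)), (104, -58, np.float64(-0.0671)), (139, 28, np.float64(-0.0316)), (140, 78, np.float64(-0.0306)), (141, 53, np.float64(-0.0296)), (144, -87, np.float64(-0.0265)), (145, -70, np.float64(-0.0255)), (156, -10, np.float64(-0.0143)), (157, -17, np.float64(-0.0133)), (158, 30, np.float64(-0.0123)), (159, 84, np.float64(-0.0113)), (160, 34, np.float64(-0.0103)), (161, -19, np.float64(-0.0093)), (162, -61, np.float64(-0.0083)), (163, -24, np.float64(-0.0072)), (174, -14, np.float64(0.0039)), (176, 57, np.float64(0.0059)), (177, 71, np.float64(0.007)), (178, 20, np.float64(0.008)), (179, -13, np.float64(0.009)), (180, -75, np.float64(0.01)), (182, 95, np.float64(0.012)), (183, 41, np.float64(0.013)), (188, -74, np.float64(0.0181)), (189, -75, np.float64(0.0191)), (190, -12, np.float64(0.0201)), (207, 65, np.float64(0.0374)), (208, 87, np.float64(0.0384)), (249, -28, np.float64(0.08)), (250, -69, np.float64(0.081)), (251, -39, np.float64(0.082))]
262 [(105, -80, np.float64(-0.0684)), (106, -69, np.float64(-0.0674)), (107, -8
[... 2068 characters left out ...]
, np.float64(-0.0014)), (39, -12, np.float64(0.0029)), (40, -19, np.float64(0.004)), (41, -18, np.float64(0.0051)), (42, -17, np.float64(0.0062)), (43, -21, np.float64(0.0072)), (44, -30, np.float64(0.0083)), (46, 85, np.float64(0.0105)), (47, 74, np.float64(0.0116)), (52, -73, np.float64(0.017)), (53, -71, np.float64(0.018)), (54, -13, np.float64(0.0191)), (96, 17, np.float64(0.0645)), (97, 77, np.float64(0.0655)), (98, 66, np.float64(0.0666)), (132, -54, np.float64(0.1033)), (133, -79, np.float64(0.1044)), (134, -28, np.float64(0.1055)), (163, 32, np.float64(0.1367)), (164, 62, np.float64(0.1378)), (165, 18, np.float64(0.1389)), (170, 25, np.float64(0.1443)), (171, 25, np.float64(0.1454))]
```

The two views agree: lane walls at y = 0.0185 and 0.099, so its centre is y = 0.059; target x ≈ 0.603.

```bash
python3 - <<'E'
from h import *
print(to_tool((.603,.059,.20),down(np.radians(89.7))))
E
```

```text
(array([-1.731, -0.942,  0.04 ]), array([ 0.006, -0.007, -0.024]))
```

>>> send_rows:
  steps:
    - {"grip": 1,"slide": [-0.4,-0.2,0],"rot": [0,0,0]}
    - {"grip": 1,"slide": [-0.9,-0.5,0],"rot": [0,0,0]}
    - {"grip": 1,"slide": [-1.4,-0.75,0],"rot": [0,0,0]}
    - {"grip": 1,"slide": [-1.73,-0.94,0],"rot": [0,0,0]}
    - {"grip": 1,"slide": [-1.73,-0.94,0],"rot": [0,0,0]}

```text
time_s: 21.48
tcp_pos: [0.6042, 0.0603, 0.2017]
ee_rot: [-0.008, -3.141, -0.001]
ft_force: [-1.1, -0.1, -1.4]
finger_gap: 0.0115
gripper_force: 20.0
```

>>> send_rows:
  steps:
    - {"grip": 1,"slide": [0,0,0.1],"rot": [0,0,0]}
    - {"grip": 1,"slide": [0,0,0.3],"rot": [0,0,0]}
    - {"grip": 1,"slide": [0,0,0.5],"rot": [0,0,0]}
    - {"grip": 1,"slide": [0,0,0.6],"rot": [0,0,0]}
    - {"grip": 1,"slide": [0,0,0.6],"rot": [0,0,0]}

```text
time_s: 22.1
tcp_pos: [0.6027, 0.0599, 0.166]
ee_rot: [-0.008, -3.14, -0.0]
ft_force: [0.2, -0.2, -1.7]
finger_gap: 0.0121
gripper_force: 20.0
```

```bash
python3 - <<'E'
from h import *
s=observe(); print(s["tcp_pos"],s["ft_force"])
p=optics.camera_params("wrist"); im=optics.get_image("wrist"); cv2.imwrite("pics/w8.png",im)
print(to_tool((.603,.059,.072),down(np.radians(89.7))))
g=cv2.cvtColor(im,cv2.COLOR_BGR2GRAY).astype(int)
for row in(235,250):
    e=np.diff(g[row-1:row+2].mean(0)); print(row,[(i,int(e[i]),onz(p,i+.5,row,.093)[1].round(4)) for i in range(140,430) if abs(e[i])>15 and abs(e[i])>=max(abs(e[i-1]),abs(e[i+1]))])
E
```

```text
[0.60272192 0.0598582  0.16599511] [ 0.23133581 -0.23202778 -1.69835955]
(array([ 0.002, -0.013,  1.577]), array([ 0.001, -0.004, -0.001]))
235 [(168, 86, np.float64(-0.0412)), (171, -56, np.float64(-0.0386)), (177, 22, np.float64(-0.0334)), (186, -25, np.float64(-0.0256)), (188, 25, np.float64(-0.0239)), (198, 18, np.float64(-0.0152)), (206, -24, np.float64(-0.0083)), (209, 18, np.float64(-0.0057)), (218, 18, np.float64(0.0021)), (225, -19, np.float64(0.0082)), (227, 23, np.float64(0.0099)), (234, -54, np.float64(0.016)), (245, 76, np.float64(0.0255)), (250, -41, np.float64(0.0298)), (265, 16, np.float64(0.0428)), (272, -38, np.float64(0.0489)), (296, 38, np.float64(0.0696)), (311, 15, np.float64(0.0826)), (318, -50, np.float64(0.0887)), (327, 57, np.float64(0.0965)), (334, 33, np.float64(0.1025)), (349, -35, np.float64(0.1155)), (357, 33, np.float64(0.1225)), (369, -50, np.float64(0.1328)), (392, 18, np.float64(0.1528)), (395, 29, np.float64(0.1554))]
250 [(170, 84, np.float64(-0.0411)), (178, -48, np.float64(-0.034)), (188, -27, np.float64(-0.0252)), (190, 55, np.float64(-0.0235)), (193, 28, np.float64(-0.0208)), (198, -51, np.float64(-0.0164)), (207, -25, np.float64(-0.0085)), (210, 60, np.float64(-0.0059)), (218, -54, np.float64(0.0012)), (225, -16, np.float64(0.0073)), (228, 54, np.float64(0.0099)), (235, -77, np.float64(0.0161)), (246, 58, np.float64(0.0258)), (250, -67, np.float64(0.0293)), (273, 47, np.float64(0.0495)), (295, -53, np.float64(0.0689)), (326, 98, np.float64(0.0961)), (333, -69, np.float64(0.1023)), (371, 40, np.float64(0.1357)), (378, -69, np.float64(0.1418)), (415, 24, np.float64(0.1743)), (418, 16, np.float64(0.177)), (420, -57, np.float64(0.1787)), (422, 42, np.float64(0.1805))]
```

View pics/w8.png

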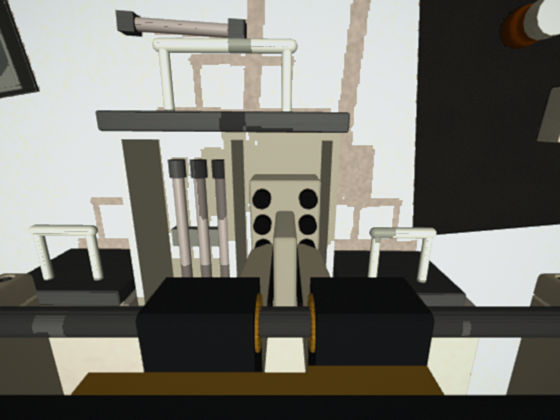

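Wrist view: the lane runs between partition edge column 235 and wall column 326, with the rack at columns 250–320, about 4 mm left of centre. I'll correct that and lower.

>>> send_rows:
  steps:
    - {"grip": 1,"slide": [0,-0.05,0.3],"rot": [0,0,0]}
    - {"grip": 1,"slide": [0,-0.05,0.7],"rot": [0,0,0]}
    - {"grip": 1,"slide": [0,-0.05,1.1],"rot": [0,0,0]}
    - {"grip": 1,"slide": [0,-0.05,1.4],"rot": [0,0,0]}
    - {"grip": 1,"slide": [0,-0.05,1.5],"rot": [0,0,0]}

```text
time_s: 22.78
tcp_pos: [0.6029, 0.0567, 0.0761]
ee_rot: [-0.008, -3.14, -0.0]
ft_force: [0.1, -0.1, -1.3]
finger_gap: 0.0121
gripper_force: 20.0
```

>>> send_rows:
  steps:
    - {"grip": 1,"slide": [0,0,0.03],"rot": [0,0,0]}
    - {"grip": 1,"slide": [0,0,0.06],"rot": [0,0,0]}
    - {"grip": 1,"slide": [0,0,0.06],"rot": [0,0,0]}

```text
time_s: 23.15
tcp_pos: [0.6036, 0.0568, 0.0738]
ee_rot: [0.008, 3.141, -0.0]
ft_force: [0.1, 0.2, -1.6]
finger_gap: 0.012
gripper_force: 20.0
```

>>> send_rows:
  steps:
    - {"grip": 1,"slide": [0,0,0.025],"rot": [0,0,0]}
    - {"grip": 1,"slide": [0,0,0.04],"rot": [0,0,0]}
    - {"grip": 1,"slide": [0,0,0.04],"rot": [0,0,0]}

```text
time_s: 23.52
tcp_pos: [0.6031, 0.0568, 0.0707]
ee_rot: [-0.008, -3.141, 0.0]
ft_force: [0.8, 0.5, -0.8]
finger_gap: 0.0119
gripper_force: 20.0
```

>>> send_rows:
  steps:
    - {"grip": 1,"slide": [0,0,0.02],"rot": [0,0,0]}
    - {"grip": 1,"slide": [0,0,0.035],"rot": [0,0,0]}
    - {"grip": 1,"slide": [0,0,0.035],"rot": [0,0,0]}

```text
time_s: 23.9
tcp_pos: [0.6031, 0.0568, 0.0685]
ee_rot: [-0.008, -3.141, -0.0]
ft_force: [-0.4, -0.9, -1.7]
finger_gap: 0.0118
gripper_force: 20.0
```

>>> send_rows:
  steps:
    - {"grip": 1,"slide": [0,0,0.015],"rot": [0,0,0]}
    - {"grip": 1,"slide": [0,0,0.015],"rot": [0,0,0]}
    - {"grip": 1,"slide": [0,0,0.015],"rot": [0,0,0]}

```text
time_s: 24.28
tcp_pos: [0.6032, 0.0568, 0.0678]
ee_rot: [-0.008, -3.142, -0.0]
ft_force: [0.1, -0.3, -1.0]
finger_gap: 0.012
gripper_force: 20.0
```

>>> send_rows:
  steps:
    - {"grip": 1,"slide": [0,0,0.015],"rot": [0,0,0]}
    - {"grip": 1,"slide": [0,0,0.015],"rot": [0,0,0]}
    - {"grip": 1,"slide": [0,0,0.015],"rot": [0,0,0]}

```text
time_s: 24.65
tcp_pos: [0.6032, 0.0568, 0.0668]
ee_rot: [-0.008, -3.142, 0.0]
ft_force: [-0.7, 0.3, -1.8]
finger_gap: 0.0121
gripper_force: 20.0
```

>>> send_rows:
  steps:
    - {"grip": 1,"slide": [0,0,0.015],"rot": [0,0,0]}
    - {"grip": 1,"slide": [0,0,0.015],"rot": [0,0,0]}
    - {"grip": 1,"slide": [0,0,0.015],"rot": [0,0,0]}

```text
time_s: 25.02
tcp_pos: [0.6036, 0.0568, 0.0665]
ee_rot: [0.008, 3.141, -0.0]
ft_force: [-1.0, 0.8, 4.8]
finger_gap: 0.0113
gripper_force: 20.0
```

>>> send_rows:
  steps:
    - {"grip": 1,"slide": [0,0,0.012],"rot": [0,0,0]}
    - {"grip": 1,"slide": [0,0,0.012],"rot": [0,0,0]}
    - {"grip": 1,"slide": [0,0,0.012],"rot": [0,0,0]}

```text
time_s: 25.4
tcp_pos: [0.6042, 0.0568, 0.0666]
ee_rot: [0.008, 3.139, -0.0]
ft_force: [-1.4, 0.3, 8.4]
finger_gap: 0.0121
gripper_force: 20.0
```

On the floor. I'll open only part way (lane walls) and rise.

>>> send_rows:
  steps:
    - {"grip": 0.7,"slide": [0,0,-0.015],"rot": [0,0,0]}
    - {"grip": 0.5,"slide": [0,0,-0.015],"rot": [0,0,0]}
    - {"grip": 0.46,"slide": [0,0,-0.015],"rot": [0,0,0]}
    - {"grip": 0.46,"slide": [0,0,-0.015],"rot": [0,0,0]}

```text
time_s: 25.9
tcp_pos: [0.6031, 0.0568, 0.0658]
ee_rot: [-0.008, -3.141, -0.0]
ft_force: [0.3, 0.4, -0.1]
finger_gap: 0.0248
gripper_force: 0.0
```

>>> send_rows:
  steps:
    - {"grip": 0.46,"slide": [0,0,-0.3],"rot": [0,0,0]}
    - {"grip": 0.46,"slide": [0,0,-0.8],"rot": [0,0,0]}
    - {"grip": 0.46,"slide": [0,0,-1.5],"rot": [0,0,0]}
    - {"grip": 0.46,"slide": [0,0,-2.2],"rot": [0,0,0]}
    - {"grip": 0.46,"slide": [0,0,-2.5],"rot": [0,0,0]}

```text
time_s: 26.52
tcp_pos: [0.6046, 0.0567, 0.2208]
ee_rot: [0.008, 3.135, -0.001]
ft_force: [0.0, 0.1, -0.2]
finger_gap: 0.0253
gripper_force: 0.0
```

>>> send_rows:
  steps:
    - {"grip": 0.46,"slide": [0.5,0,0],"rot": [0,0,0]}
    - {"grip": 0.46,"slide": [1.2,0,0],"rot": [0,0,0]}
    - {"grip": 0.46,"slide": [1.6,0,0],"rot": [0,0,0]}
    - {"grip": 0.46,"slide": [1.6,0,0],"rot": [0,0,0]}

```text
time_s: 27.02
tcp_pos: [0.5063, 0.0574, 0.2178]
ee_rot: [0.008, 3.14, -0.0]
ft_force: [0.5, 0.8, -0.0]
finger_gap: 0.0252
gripper_force: 0.0
```

```bash
python3 - <<'E'
from h import *
s=observe(); print(s["tcp_pos"],s["ft_force"],s["time_s"],s["finger_gap"])
ps=optics.camera_params("side"); S=optics.get_image("side")
for b in blobs(blue(S)): print(b[0],b[1],onz(ps,*b[1],.1).round(4))
p=optics.camera_params("wrist"); im=optics.get_image("wrist")
cv2.imwrite("pics/final.png",cv2.resize(np.hstack([S[:,100:460],im[:,60:500]]),(800,420)))
print(proj(p,(.603,.0565,.05)),proj(p,(.4655,.0142,.083)))
E
```

```text
[0.5063029  0.05744822 0.21779064] [ 0.53670822  0.76690488 -0.04154273] 27.025 0.02520937666338003
247 [318.1 293.1] [ 0.4528 -0.2457  0.1   ]
268 [350.8 314.2] [ 0.4653 -0.3204  0.1   ]
296 [386.  338.2] [ 0.4759 -0.3975  0.1   ]
(np.float64(284.7876022823376), np.float64(270.17940023099067)) (np.float64(242.5358786355988), np.float64(163.62132948424602))
```

View pics/final.png

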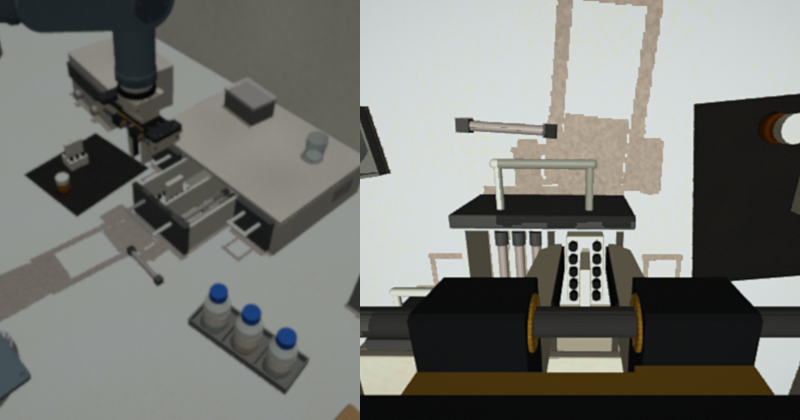

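The combined view shows the bottle upright in the middle bay, the drawer still fully out (bar centre at about (245,162) in the wrist frame, predicted (243,164)), and the rack upright in the lane at about (585,268).

```bash
python3 -c "
from rig import r
print(r.finish_job())"
```

```text
the job is handed in; nothing more can be done
None
```

The bottle stands in the tray's free bay, the wide drawer is fully open, the long rack sits upright in its empty lane, and the job was handed in at about 27 s with no verdict shown.

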